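# Seat each heat sink on its chip

### The arm

A 7-joint arm with a two-finger parallel gripper is mounted at the origin on the work surface. World frame = base frame: x ahead of the robot, y to its left, z up, the work surface at z = 0. Lengths are in m, angles in rad, forces in N, time in s.
With the tool pointing down it reaches from about 0.4 to 0.9 m from the base axis. Payload 5.5 kg.
Tool frame: the origin (TCP) lies at the very end of the fingers, on their centre line; the grasp point (between the pads) lies 19 mm behind it; z points along the fingers, y is the line along which they close (so a half turn about z gives the same grasp; the last joint's range is limited). The gripper opens to 85 mm and grips with 20 to 120 N. Pads are 22 mm wide; open, the fingers measure 114 mm over their backs; the gripper's body (76 mm by 85 mm) begins 54 mm behind the grasp point. The pads swing forward as they close: fully open they stand 13 mm farther back than shut.
Start: joints at [1.441, 0.501, -0.427, 1.55, 0.221, 1.138, -0.21], TCP at [0.249, -0.6, 0.231] pointing down, gripper open.
Joint ranges: [-2.88, 2.88], [-0.31, 2.03], [-1.54, 1.56], [0.2, 2.42], [-1.41, 4.55], [0.19, 2.02], [-2.57, 2.57]. Speed limits (rad/s): [2.57, 2.57, 3.14, 3.14, 3.14, 3.14, 3.14].

### API

Orientations are given as a 3x3 rotation matrix whose columns are the frame's x, y, z axes.
In Python, from rig import arm gives the robot as it stands.
- The arm moves only by the tool apply_moves, never from a script. Its argument "targets" is a list of rows, each an object with "fingers": the opening, from 0 (shut) to 1 (fully open); "dp": the shift along the tool's x, y, z in normalised numbers (1 is 50 cm), a list of three; "spin": the turn about the tool's z in a scale on which 1.0 is pi rad. In form: [{"fingers": fingers, "dp": [tx, ty, tz], "spin": spin}, ...]. A call has 1 to 12 rows; each row is the pose to reach, as a shift and turn from the pose commanded when the call began, along the tool's axes at that moment; what a row does not reach only later rows make up. A row lasts 1/12 s, in which the tool goes at most 41.7 mm and 7.16 degrees, less where a joint would pass 70% of its speed; a pose out of reach is approached as far as the arm can. A call with a gripper value outside its range is refused whole. The fingers move at their own pace and stop on an object; "newtons" is the grip in N (left out, the last holds). Time passes only in rows, so rows that repeat a pose let the fingers close. It gives the time, the measured TCP pose, the force, the opening and the grip force at its end, in the units of the state.
- arm.get_state(): the state, without advancing time (a new reading comes with each control period).
- arm.capture(name): name is "scene" or "top" or "wrist"; returns (picture, depth): 480x640x3 uint8, blue, green, red; 480x640 float32, m along the optical axis (not along the pixel's ray), 0 where there is no reading.
- arm.get_calibration(name): a dict with "K" (3x3 intrinsics, pixels), "world_from_camera" (4x4, takes a point from camera to world coordinates). Camera axes: x right, y down, z forward; pixel columns grow to the right and rows downward; lengths in m; the calibration is good to about 2 mm. A picture is of the moment at which its call begins: read the wrist's pose just before it. get_calibration takes no time and is no camera call; for the wrist camera it gives the pose at the moment of the call.
- arm.finish_job(): hands the job in; it is judged then, once.
The state is a dict: "t": time; "qpos": joint angles; "qvel": joint speeds; "joint_efforts": joint torques, N m; "tcp_pos": TCP position; "orientation": TCP orientation; "ft_force": force on the tool from outside, world axes, zero at the start; "moment": the same for the moment, N m; "width": finger opening in m; "grasp_force": force on a finger pad.
Only numpy, scipy, OpenCV 4.12 (cv2) and the standard library are available. Lean on these libraries where they do the work, as an engineer would, in place of code of your own. Each camera call takes 0.05 s, during which the arm holds its last target. There are 200 camera calls.

### The job

Four finned aluminium heat sinks lie on the repair bench among four circuit boards. Set each one, fins up, on the chip whose outline has the same shape and size, centred and with its edges in line with the chip's, and let go; set them down rather than dropping them. Leave the screwdriver and the black fan where they lie.

Things in the scene. Friction and masses are not known exactly. Their poses are not given: they have to be found in the camera images.
- sink_large: large heat sink: loose bare aluminium block with upright fins on top, 56 (x) x 56 (y) x 28 mm high, about 160 g, lying fins up on the bench. Origin: centre of its underside; z up, fins run along x. The sides are flat enough to grip across x or y as far as the gripper opens.
- sink_medium: medium heat sink: loose bare aluminium block with upright fins on top, 52 (x) x 36 (y) x 20 mm high, about 80 g, lying fins up on the bench. Origin: centre of its underside; z up, fins run along x. The sides are flat enough to grip across x or y as far as the gripper opens (grip the 36 mm width).
- sink_small: small heat sink: loose bare aluminium block with upright fins on top, 30 (x) x 30 (y) x 15 mm high, about 30 g, lying fins up on the bench. Origin: centre of its underside; z up, fins run along x. The sides are flat enough to grip across x or y as far as the gripper opens.
- sink_long: long heat sink: loose bare aluminium block with upright fins on top, 80 (x) x 26 (y) x 15 mm high, about 60 g, lying fins up on the bench. Origin: centre of its underside; z up, fins run along x. The sides are flat enough to grip across x or y as far as the gripper opens (grip the 26 mm width).
- board_large: fixed green circuit board on a grey base, 100 (x) x 80 (y) mm, top 8 mm above the bench; in its middle one smooth flat metal-capped chip, 56 (x) x 56 (y) mm, 4 mm proud of the board, its top 12 mm above the bench: the footprint of the large heat sink. Origin: centre of the underside, on the bench, below the chip's centre; z up. Other parts on it under 3 mm high.
- board_medium: fixed green circuit board on a grey base, 100 (x) x 80 (y) mm, top 8 mm above the bench; in its middle one smooth flat metal-capped chip, 52 (x) x 36 (y) mm, 4 mm proud of the board, its top 12 mm above the bench: the footprint of the medium heat sink. Origin: centre of the underside, on the bench, below the chip's centre; z up. Other parts on it under 3 mm high.
- board_small: fixed green circuit board on a grey base, 100 (x) x 80 (y) mm, top 8 mm above the bench; in its middle one smooth flat metal-capped chip, 30 (x) x 30 (y) mm, 4 mm proud of the board, its top 12 mm above the bench: the footprint of the small heat sink. Origin: centre of the underside, on the bench, below the chip's centre; z up. Other parts on it under 3 mm high.
- board_long: fixed green circuit board on a grey base, 100 (x) x 80 (y) mm, top 8 mm above the bench; in its middle one smooth flat metal-capped chip, 80 (x) x 26 (y) mm, 4 mm proud of the board, its top 12 mm above the bench: the footprint of the long heat sink. Origin: centre of the underside, on the bench, below the chip's centre; z up. Other parts on it under 3 mm high.
- screwdriver: bystander: loose screwdriver with yellow handle, 200 mm long, lying beyond the boards; 26 mm high. Leave alone. Origin: middle of its length, at the underside; its x axis runs along it towards the tip.
- fan: bystander: loose black square cooling fan, 50 x 50 x 15 mm, lying flat beyond the boards; not a heat sink. Leave alone. Origin: centre of its underside.
Things that resemble listed ones, but are neither listed nor needed, are in the scene too. Leave any orange or turquoise look-alike of the sink_long alone. What is shaped like the sink_small but yellow is not meant.

How it is judged:
At the end, for the whole second after the job is handed in: Each heat sink rests on the chip of its own footprint, released and still: centre within 8 mm of the chip's, underside on the chip's top (+-2.5 mm), tilt under 0.08 rad, edges within 0.17 rad of the chip's (long side along long side; square ones may be a quarter turn round) (horizontal distance between sink_large and board_large below 0.008 m and z of sink_large in the frame of board_large between 0.0095 and 0.0145 m and angle between each of sink_large, sink_medium, sink_small, sink_long's own z axis and vertical below 0.08 rad and (angle between the x axis of sink_large and the x axis of board_large, either way round below 0.17 rad or angle between the x axis of sink_large and the y axis of board_large, either way round below 0.17 rad) and linear speed of each of sink_large, sink_medium, sink_small, sink_long below 0.02 m/s and angular speed of each of sink_large, sink_medium, sink_small, sink_long below 0.2 rad/s and horizontal distance between sink_medium and board_medium below 0.008 m and z of sink_medium in the frame of board_medium between 0.0095 and 0.0145 m and angle between the x axis of sink_medium and the x axis of board_medium, either way round below 0.17 rad and horizontal distance between sink_small and board_small below 0.008 m and z of sink_small in the frame of board_small between 0.0095 and 0.0145 m and (angle between the x axis of sink_small and the x axis of board_small, either way round below 0.17 rad or angle between the x axis of sink_small and the y axis of board_small, either way round below 0.17 rad) and horizontal distance between sink_long and board_long below 0.008 m and z of sink_long in the frame of board_long between 0.0095 and 0.0145 m and angle between the x axis of sink_long and the x axis of board_long, either way round below 0.17 rad); the robot touches nothing.
It fails at once if a heat sink is dropped (falls freely more than about 18 mm) ((contact force between sink_large and anything else below 0.02 N and linear speed of sink_large above 0.6 m/s) or (contact force between sink_medium and anything else below 0.02 N and linear speed of sink_medium above 0.6 m/s) or (contact force between sink_small and anything else below 0.02 N and linear speed of sink_small above 0.6 m/s) or (contact force between sink_long and anything else below 0.02 N and linear speed of sink_long above 0.6 m/s)).
It fails at once if the screwdriver or the fan is shifted by more than 20 mm (distance of any of screwdriver, fan from where it was at the start of the episode above 0.02 m).
It also fails if it takes over 106 s, if anything falls off the work surface, if the arm or the gripper's body presses on something with over 40 N, if the wrist force passes 120 N, or if a joint passes its speed limit or range.

## Working session

There is one attempt and no reset: what is moved stays moved. The work goes in short steps, Python scripts to look and compute and a tool call to move; the robot and the scene stay as the last step left them, time stands still between calls to the robot, and variables do not carry over. Pictures are saved under pics/ and viewed, at most 14 in all, crops included, and the job is handed in when it is done.

Besides the shell and the picture viewer there is one more tool, called in YAML: its name, and indented under it one key for each argument. apply_moves: Moves the arm, as the interface text tells. Its arguments: {"type":"object","properties":{"targets":{"type":"array"},"newtons":{"type":"number"}},"required":["targets"]}

```bash
mkdir -p pics; ls
python3 - <<'E'
from rig import arm
import cv2,numpy as np
s=arm.get_state();print(s['t'],s['tcp_pos'],s['orientation'],s['width'])
for n in ("scene","top"):
    p,d=arm.capture(n);cv2.imwrite(f"pics/{n}0.png",p);np.save(f"pics/{n}0.npy",d)
    print(n,arm.get_calibration(n))
E
```

```text
pics
0.0 [ 0.24848841 -0.59984742  0.23024763] [[ 9.23818599e-01  3.82829881e-01 -6.91693172e-04]
 [ 3.82830498e-01 -9.23816705e-01  1.87232591e-03]
 [ 7.77845972e-05 -1.99449074e-03 -9.99998008e-01]] 0.08543183892254683
scene {'K': array([[624.65183548,   0.        , 334.99144675],
       [  0.        , 624.65183548, 231.59227108],
       [  0.        ,   0.        ,   1.        ]]), 'world_from_camera': array([[-0.76089756,  0.53527484, -0.36676389,  0.96719458],
       [ 0.64874953,  0.61658728, -0.44603157,  0.53205213],
       [-0.01260753, -0.57732224, -0.81641906,  0.97797135],
       [ 0.        ,  0.        ,  0.        ,  1.        ]])}
top {'K': array([[566.08615533,   0.        , 316.79873306],
       [  0.        , 566.08615533, 241.36896929],
       [  0.        ,   0.        ,   1.        ]]), 'world_from_camera': array([[-0.02202098, -0.9936763 ,  0.11010214,  0.44040981],
       [-0.99929866,  0.0252132 ,  0.02768544, -0.00781218],
       [-0.03028639, -0.10941526, -0.99353462,  1.11811355],
       [ 0.        ,  0.        ,  0.        ,  1.        ]])}
```

View pics/top0.png

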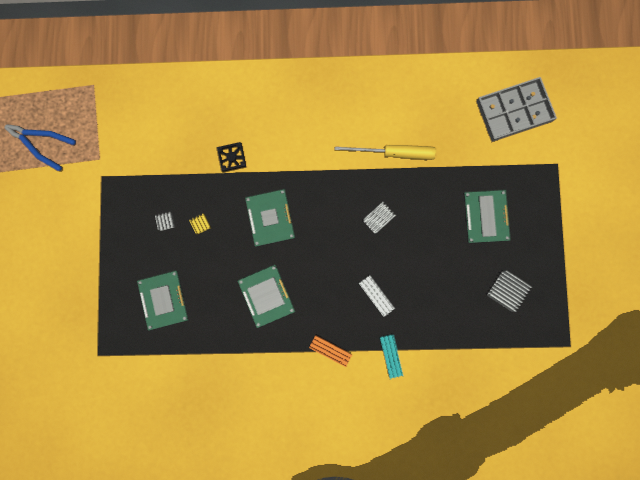

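View pics/scene0.png

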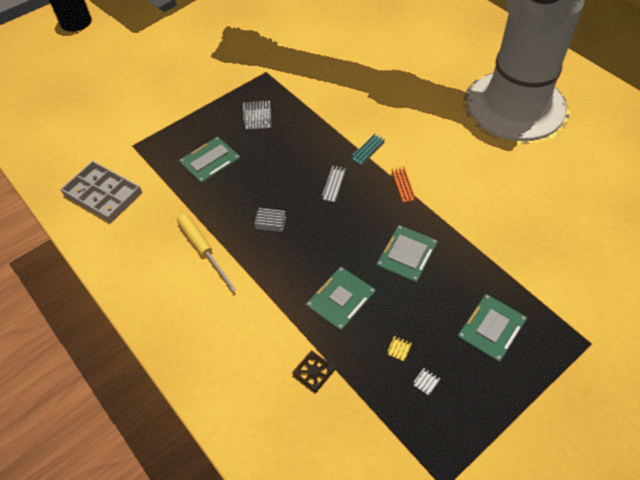

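The top view shows these candidates:
- **Grey sinks:** small at (165,221), medium at (379,217), long at (377,296) and large at (510,291).
- **Look-alikes:** yellow small at (200,223), orange long at (330,350) and turquoise long at (391,356).
- **Chips:** small at (269,217), medium at (162,300), large at (266,295) and long at (488,216).
- **Bystanders:** fan at (231,157) and screwdriver at (400,152).

I choose the bare grey sinks. Next I'll measure them in both views and check the choice in a crop.

```bash
cat > h.py <<'E'
import cv2,numpy as np
def world(d,cal):
    K,T=cal['K'],cal['world_from_camera']
    v,u=np.mgrid[:480,:640]
    P=np.stack([(u-K[0,2])*d/K[0,0],(v-K[1,2])*d/K[1,1],d],-1)
    return P@T[:3,:3].T+T[:3,3]
def proj(p,cal):
    K,T=cal['K'],cal['world_from_camera'];c=K@(T[:3,:3].T@(np.array(p)-T[:3,3]));return c[:2]/c[2]
def on_plane(uv,z,cal):
    K,T=cal['K'],cal['world_from_camera']
    uv=np.asarray(uv,float).reshape(-1,2)
    r=np.c_[(uv-K[:2,2])/K[0,0],np.ones(len(uv))]@T[:3,:3].T
    return T[:3,3]+r*((z-T[2,3])/r[:,2])[:,None]
def pix(p,c,uv,r,bright=70,sat=60):
    """blob of grey (unsaturated, bright) pixels near uv"""
    h=cv2.cvtColor(p,cv2.COLOR_BGR2HSV)
    m=((h[...,1]<sat)&(h[...,2]>bright)).astype(np.uint8)
    k=np.zeros_like(m);cv2.circle(k,tuple(int(round(x)) for x in uv),r,1,-1)
    m=cv2.morphologyEx(m*k,cv2.MORPH_CLOSE,np.ones((5,5),np.uint8))
    n,l,s,_=cv2.connectedComponentsWithStats(m)
    return l==1+np.argmax(s[1:,4])
def rect(xy):
    (cx,cy),(w,h),a=cv2.minAreaRect((np.asarray(xy)[:,:2]*1000).astype(np.float32))
    if w<h: w,h,a=h,w,a+90
    return [round(float(x),1) for x in (cx,cy,w,h,(a+90)%180-90)]
E
python3 - <<'E'
from rig import arm
from h import *
uv={'small':(165,221,18),'medium':(379,217,24),'long':(377,296,30),'large':(510,291,34),'c_small':(269,217,13),'c_medium':(162,300,19),'c_large':(266,295,26),'c_long':(488,216,26)}
H=dict(small=.015,medium=.02,long=.015,large=.028)
ct,cs=arm.get_calibration('top'),arm.get_calibration('scene')
pt,ps=cv2.imread('pics/top0.png'),cv2.imread('pics/scene0.png')
dt,ds=np.load('pics/top0.npy'),np.load('pics/scene0.npy')
Wt,Ws=world(dt,ct),world(ds,cs)
for n,(u,v,r) in uv.items():
    z=H.get(n,.012)
    for nm,p,W,c,d in (('top',pt,Wt,ct,dt),('scene',ps,Ws,cs,ds)):
        q=(u,v) if nm=='top' else proj(np.r_[g[:2],z],cs)
        b=pix(p,c,q,r)&(d>0)
        if nm=='top':g=np.array(rect(on_plane(np.argwhere(b)[:,::-1],z,ct))[:2])/1000
        vv=np.argwhere(b)[:,::-1]
        print(n,nm,'area',b.sum(),'z pct',np.percentile(W[b][:,2],[10,50,90]).round(4) if b.any() else None,'plane',rect(on_plane(vv,z,c)),'depth',rect(W[b]))
crops=[cv2.resize(pt[v-35:v+35,u-35:u+35],(200,200),interpolation=cv2.INTER_CUBIC) for u,v,r in uv.values()]
cv2.imwrite('pics/crops.png',np.vstack([np.hstack(crops[:4]),np.hstack(crops[4:])]))
E
```

```text
small top area 274 z pct [0.0028 0.0099 0.0171] plane [611.0, 325.6, 33.5, 33.2, 11.8] depth [613.2, 328.4, 35.8, 34.7, -75.0]
small scene area 440 z pct [0.0005 0.0049 0.0152] plane [615.7, 326.2, 37.1, 33.9, 13.3] depth [610.4, 323.1, 38.4, 34.1, 12.1]
medium top area 552 z pct [0.0023 0.0069 0.0215] plane [606.0, -98.9, 55.7, 38.6, -47.3] depth [608.7, -100.5, 56.8, 38.9, -48.6]
medium scene area 636 z pct [0.0023 0.0154 0.0201] plane [611.6, -95.3, 58.3, 51.2, -48.9] depth [604.7, -107.0, 60.6, 58.4, -52.8]
long top area 630 z pct [0.0022 0.0061 0.0167] plane [454.1, -90.2, 82.5, 28.7, 35.1] depth [454.0, -91.0, 83.7, 29.6, 34.9]
long scene area 553 z pct [0.0004 0.0055 0.0147] plane [459.4, -87.8, 93.6, 31.8, 34.3] depth [452.3, -97.0, 99.3, 32.8, 34.7]
large top area 1060 z pct [0.0044 0.0189 0.0297] plane [457.8, -340.7, 63.2, 61.8, 54.0] depth [458.1, -348.4, 65.5, 65.1, 55.7]
large scene area 758 z pct [-0.0005  0.006   0.0276] plane [468.3, -333.7, 84.7, 61.0, 53.5] depth [453.9, -358.2, 93.3, 63.1, 54.3]
c_small top area 249 z pct [0.0101 0.0132 0.0159] plane [614.1, 116.5
[... 270 characters left out ...]
.1, 13.0] depth [455.4, 330.8, 53.8, 38.7, 13.2]
c_medium scene area 660 z pct [0.0084 0.0114 0.0137] plane [456.9, 329.4, 55.9, 38.5, 13.2] depth [455.0, 328.6, 58.2, 38.7, 13.1]
c_large top area 1005 z pct [0.0095 0.0127 0.0155] plane [456.9, 130.6, 68.0, 57.2, -68.2] depth [457.0, 130.8, 68.3, 57.5, -68.4]
c_large scene area 1070 z pct [0.0068 0.0108 0.0137] plane [456.2, 129.4, 84.1, 74.3, 25.6] depth [452.1, 125.4, 81.7, 73.8, 24.0]
c_long top area 591 z pct [0.0099 0.0129 0.0154] plane [605.3, -312.1, 81.2, 28.0, 1.7] depth [605.8, -312.8, 81.8, 30.6, 1.9]
c_long scene area 531 z pct [0.0067 0.0104 0.0135] plane [609.9, -320.6, 102.6, 53.1, 4.6] depth [601.0, -316.2, 116.6, 54.6, 20.4]
```

View pics/crops.png

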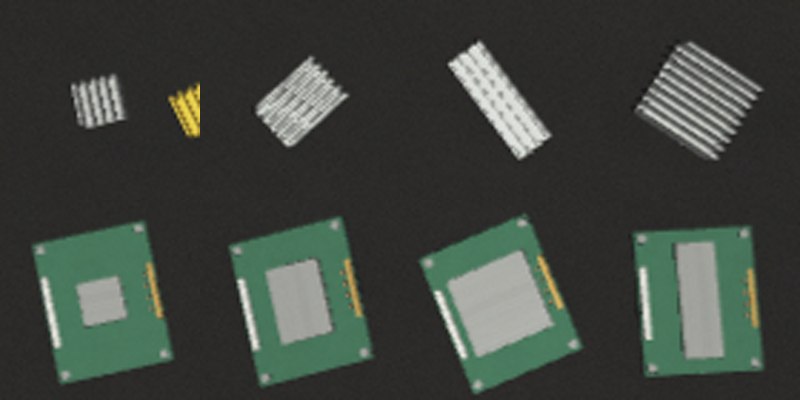

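Each crop matches its description: the four grey sinks and the four chips, with the yellow neighbour right of the small sink. Measured heights agree with the text within 2 mm, and all points are in reach. First I move over the large sink and look with the wrist camera.

Units first: shifts go in shares of 50 cm and turns go in shares of pi rad. So 29.3 cm is 0.586, -15.9 cm is -0.318, -31.5 degrees is -0.175.

apply_moves:
  targets:
    - {"fingers": 1,"dp": [0.06,-0.032,0],"spin": -0.0222}
    - {"fingers": 1,"dp": [0.14,-0.076,0],"spin": -0.0556}
    - {"fingers": 1,"dp": [0.21,-0.114,0],"spin": -0.0889}
    - {"fingers": 1,"dp": [0.28,-0.152,0],"spin": -0.1222}
    - {"fingers": 1,"dp": [0.35,-0.19,0],"spin": -0.1556}
    - {"fingers": 1,"dp": [0.42,-0.228,0],"spin": -0.175}
    - {"fingers": 1,"dp": [0.49,-0.266,0],"spin": -0.175}
    - {"fingers": 1,"dp": [0.55,-0.298,0],"spin": -0.175}
    - {"fingers": 1,"dp": [0.586,-0.318,0],"spin": -0.175}
    - {"fingers": 1,"dp": [0.586,-0.318,0],"spin": -0.175}
    - {"fingers": 1,"dp": [0.586,-0.318,0],"spin": -0.175}
    - {"fingers": 1,"dp": [0.586,-0.318,0],"spin": -0.175}

```text
t: 1.1
tcp_pos: [0.4578, -0.3422, 0.2309]
orientation: [[0.588, 0.809, -0.001], [0.809, -0.588, -0.0], [-0.001, -0.001, -1.0]]
ft_force: [-1.0, -0.5, -0.4]
width: 0.0851
grasp_force: 0.0
```

```bash
cat >> h.py <<'E'
def yaw(R): return np.degrees(np.arctan2(R[1,1],R[0,1]))   # direction of the closing axis
def plan(s,p,y=None):
    """dp (cm) and spin (deg) from state s to TCP p with closing axis at y deg (mod 180)"""
    R=s['orientation'];dp=R.T@(np.array(p)-s['tcp_pos'])*100
    sp=0 if y is None else -((y-yaw(R)+90)%180-90)
    return dp.round(2),round(float(sp),1)
E
python3 - <<'E'
from rig import arm
from h import *
s=arm.get_state();c=arm.get_calibration('wrist')
p,d=arm.capture('wrist');cv2.imwrite('pics/w1.png',p);np.save('pics/w1.npy',d)
print(s['t'],s['tcp_pos'],yaw(s['orientation']),s['qpos'],c)
R=s['orientation'];T=c['world_from_camera']
print('cam in tool',R.T@(T[:3,3]-s['tcp_pos']),R.T@T[:3,:3]);print('sink px',proj([.458,-.341,.028],c))
E
```

```text
1.1 [ 0.45775543 -0.34224676  0.2308778 ] -36.036870339144194 [ 1.10682117  0.40007948 -0.65146473  1.74685628  0.27095303  1.08682656
 -0.26319104] {'K': array([[331.85168418,   0.        , 320.1588516 ],
       [  0.        , 331.85168418, 240.60273089],
       [  0.        ,   0.        ,   1.        ]]), 'world_from_camera': array([[ 0.80945773, -0.55390092, -0.19486396,  0.50790108],
       [-0.5871758 , -0.76452088, -0.26595565, -0.27368738],
       [-0.00166449,  0.32969925, -0.94408455,  0.37246899],
       [ 0.        ,  0.        ,  0.        ,  1.        ]])}
cam in tool [ 8.48146107e-02  9.10606975e-05 -1.41666914e-01] [[ 1.39631832e-03 -9.44377407e-01 -3.28860704e-01]
 [ 9.99998719e-01  1.57584015e-03 -2.79362351e-04]
 [ 7.82055393e-04 -3.28859893e-01  9.44378398e-01]]
sink px [319.88129375 208.18351794]
```

View pics/w1.png

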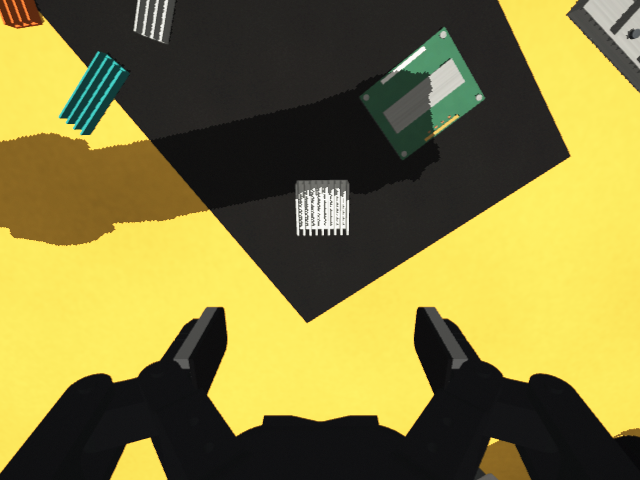

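The wrist view shows the large sink at columns 295–350 and rows 180–236, upright between the fingers (tips at about 226 and 415). I'll fit the known box outlines in each view to get precise poses and check that the views agree.

```bash
cat >> h.py <<'E'
from scipy.optimize import minimize
S=dict(large=(56,56,28),medium=(52,36,20),small=(30,30,15),long=(80,26,15))
S={k:np.array(v)/1000 for k,v in S.items()}
def hullpts(n,x,y,a,z0,z1):
    L,W,_=S[n]/2
    ca,sa=np.cos(a),np.sin(a)
    return np.array([[x+ca*i*L-sa*j*W,y+sa*i*L+ca*j*W,z] for i in(-1,1) for j in(-1,1) for z in(z0,z1)])
def projs(P,c):
    K,T=c['K'],c['world_from_camera'];q=(P-T[:3,3])@T[:3,:3]@K.T;return q[:,:2]/q[:,2:]
def fit(n,b,c,x,y,a,z0,z1):
    """pose (mm, deg) whose projected outline best overlaps mask b"""
    vs,us=np.nonzero(b);k=8;o=np.array([us.min()-15,vs.min()-15])
    hh=cv2.convexHull(np.c_[us,vs].astype(np.int32))[:,0]
    sz=(np.array([us.max(),vs.max()])-o+15)*k
    f=np.zeros(b.shape,np.uint8);cv2.fillConvexPoly(f,hh,255)
    f=cv2.warpAffine(f,np.float32([[k,0,-o[0]*k+(k-1)/2],[0,k,-o[1]*k+(k-1)/2]]),tuple(int(i) for i in sz),flags=cv2.INTER_LINEAR)>127
    def cost(t):
        q=(projs(hullpts(n,t[0]/1000,t[1]/1000,np.radians(t[2]),z0,z1),c)-o)*k+(k-1)/2
        g=np.zeros(f.shape,np.uint8);cv2.fillConvexPoly(g,cv2.convexHull(q.astype(np.float32))[:,0].round().astype(np.int32),1)
        return 1-(f&(g>0)).sum()/(f|(g>0)).sum()
    best=min((minimize(cost,[x*1000,y*1000,np.degrees(a)+da],method='Nelder-Mead',options=dict(initial_simplex=np.array([[x*1000,y*1000,np.degrees(a)+da]]*4)+np.vstack([np.zeros(3),np.diag([6,6,8])]))) for da in(-4,4)),key=lambda r:r.fun)
    return best.x.round(1),round(1-best.fun,3)
G=dict(small=(.611,.3256,11.8),medium=(.606,-.0989,-47.3),long=(.4541,-.0902,35.1),large=(.4578,-.3407,54),c_small=(.6141,.1165,11.6),c_medium=(.4553,.3304,13),c_large=(.4569,.1306,21.8),c_long=(.6053,-.3121,1.7))
def find(p,c,n,g=None,bright=70,sat=60):
    x,y,a=G[n] if g is None else g;chip=n[:2]=='c_';m=n[2:] if chip else n
    z0,z1=(.0119,.012) if chip else (0,S[m][2])
    q=projs(hullpts(m,x,y,np.radians(a),z0,z1),c)
    h=cv2.cvtColor(p,cv2.COLOR_BGR2HSV);k=np.zeros(h.shape[:2],np.uint8)
    cv2.fillConvexPoly(k,cv2.convexHull(q.astype(np.float32))[:,0].round().astype(np.int32),1)
    k=cv2.dilate(k,np.ones((5,5) if chip else (11,11),np.uint8))
    b=((h[...,1]<sat)&(h[...,2]>bright)).astype(np.uint8)*k
    b=cv2.morphologyEx(b,cv2.MORPH_CLOSE,np.ones((5,5),np.uint8))
    if chip:b=cv2.morphologyEx(b,cv2.MORPH_OPEN,np.ones((5,5),np.uint8))
    l,s=cv2.connectedComponentsWithStats(b)[1:3];b=l==1+np.argmax(s[1:,4])
    return fit(m,b,c,x,y,np.radians(a),z0,z1)
E
python3 - <<'E'
from rig import arm
from h import *
for n in G:
    for nm,f in (('top','top0'),('scene','scene0')):
        print(n,nm,*find(cv2.imread(f'pics/{f}.png'),arm.get_calibration(nm),n))
print('large wrist',*find(cv2.imread('pics/w1.png'),arm.get_calibration('wrist'),'large',bright=60))
E
```

```text
small top [612.1 327.7  11. ] 0.933
small scene [612.4 325.   12.2] 0.875
medium top [ 607.5 -100.2  -48.2] 0.92
medium scene [ 608.1 -101.6  -52.1] 0.913
long top [455.2 -90.   33.4] 0.875
long scene [455.4 -91.3  33. ] 0.88
large top [ 458.2 -345.2   55.3] 0.941
large scene [ 460.1 -344.5   52.5] 0.931
c_small top [613.9 116.6   7.5] 0.899
c_small scene [616.2 116.8  19.6] 0.832
c_medium top [455.1 330.1   9.7] 0.905
c_medium scene [458.  329.9  15.3] 0.862
c_large top [457.4 128.9  21. ] 0.8
c_large scene [459.  130.1  23.5] 0.777
c_long top [ 604.5 -311.6    1. ] 0.893
c_long scene [ 607.7 -311.9    3. ] 0.74
large wrist [ 457.8 -344.6   54.4] 0.956
```

In the tool's units: 22.5 cm is 0.45, 22 cm is 0.44.

apply_moves:
  targets:
    - {"fingers": 1,"dp": [-0.004,0.003,0.06],"spin": 0}
    - {"fingers": 1,"dp": [-0.004,0.003,0.14],"spin": 0}
    - {"fingers": 1,"dp": [-0.004,0.003,0.22],"spin": 0}
    - {"fingers": 1,"dp": [-0.004,0.003,0.3],"spin": 0}
    - {"fingers": 1,"dp": [-0.004,0.003,0.37],"spin": 0}
    - {"fingers": 1,"dp": [-0.004,0.003,0.41],"spin": 0}
    - {"fingers": 1,"dp": [-0.004,0.003,0.44],"spin": 0}
    - {"fingers": 1,"dp": [-0.004,0.003,0.45],"spin": 0}
    - {"fingers": 1,"dp": [-0.004,0.003,0.45],"spin": 0}
    - {"fingers": 0.6,"dp": [-0.004,0.003,0.45],"spin": 0}
    - {"fingers": 0.4,"dp": [-0.004,0.003,0.45],"spin": 0}
    - {"fingers": 0.4,"dp": [-0.004,0.003,0.45],"spin": 0}
  newtons: 50

```text
t: 2.15
tcp_pos: [0.4599, -0.345, 0.0084]
orientation: [[0.588, 0.809, 0.002], [0.809, -0.588, -0.002], [-0.0, 0.003, -1.0]]
ft_force: [-0.3, -0.1, -0.3]
width: 0.055
grasp_force: 53.5
```

apply_moves:
  targets:
    - {"fingers": 0.3,"dp": [0,0,0],"spin": 0}
    - {"fingers": 0.3,"dp": [0,0,0],"spin": 0}
    - {"fingers": 0.3,"dp": [0,0,0],"spin": 0}
    - {"fingers": 0.3,"dp": [0,0,0],"spin": 0}
    - {"fingers": 0.3,"dp": [0,0,0],"spin": 0}
    - {"fingers": 0.3,"dp": [0,0,0],"spin": 0}

```text
t: 2.65
tcp_pos: [0.4599, -0.3449, 0.0083]
orientation: [[0.588, 0.809, 0.002], [0.809, -0.588, -0.002], [-0.001, 0.003, -1.0]]
ft_force: [-0.5, 0.6, 6.3]
width: 0.0548
grasp_force: 54.4
```

In the tool's units: -21.5 cm is -0.43, -19 cm is -0.38.

apply_moves:
  targets:
    - {"fingers": 0.3,"dp": [0,0,-0.03],"spin": 0}
    - {"fingers": 0.3,"dp": [0,0,-0.09],"spin": 0}
    - {"fingers": 0.3,"dp": [0,0,-0.16],"spin": 0}
    - {"fingers": 0.3,"dp": [0.03,-0.03,-0.22],"spin": 0}
    - {"fingers": 0.3,"dp": [0.08,-0.08,-0.26],"spin": 0}
    - {"fingers": 0.3,"dp": [0.13,-0.13,-0.29],"spin": 0}
    - {"fingers": 0.3,"dp": [0.18,-0.18,-0.32],"spin": 0}
    - {"fingers": 0.3,"dp": [0.23,-0.23,-0.34],"spin": 0}
    - {"fingers": 0.3,"dp": [0.28,-0.28,-0.36],"spin": 0}
    - {"fingers": 0.3,"dp": [0.33,-0.33,-0.37],"spin": 0}
    - {"fingers": 0.3,"dp": [0.38,-0.38,-0.38],"spin": 0}
    - {"fingers": 0.3,"dp": [0.43,-0.43,-0.38],"spin": 0}

```text
t: 3.65
tcp_pos: [0.411, -0.0421, 0.1982]
orientation: [[0.587, 0.809, 0.003], [0.809, -0.587, -0.003], [-0.001, 0.004, -1.0]]
ft_force: [0.8, 0.4, -1.7]
width: 0.0548
grasp_force: 53.6
```

In the tool's units: 6.9 cm is 0.138, -6.6 cm is -0.132.

apply_moves:
  targets:
    - {"fingers": 0.3,"dp": [0.05,-0.05,0],"spin": 0}
    - {"fingers": 0.3,"dp": [0.09,-0.09,0],"spin": 0}
    - {"fingers": 0.3,"dp": [0.124,-0.12,0],"spin": 0}
    - {"fingers": 0.3,"dp": [0.138,-0.132,0],"spin": 0}
    - {"fingers": 0.3,"dp": [0.138,-0.132,0],"spin": 0}
    - {"fingers": 0.3,"dp": [0.138,-0.132,0],"spin": 0}
    - {"fingers": 0.3,"dp": [0.138,-0.132,0],"spin": 0}

```text
t: 4.23
tcp_pos: [0.3983, 0.05, 0.1966]
orientation: [[0.588, 0.809, 0.0], [0.809, -0.588, -0.001], [-0.001, 0.001, -1.0]]
ft_force: [0.3, -1.4, -2.1]
width: 0.0552
grasp_force: 53.5
```

```bash
cat > look.py <<'E'
import sys
from rig import arm
from h import *
s=arm.get_state();c=arm.get_calibration('wrist')
p,d=arm.capture('wrist');cv2.imwrite(f'pics/{sys.argv[1]}.png',p)
print(s['t'],s['tcp_pos'].round(4),round(yaw(s['orientation']),1),s['width'].__round__(4),s['grasp_force'])
W=world(d,c)
for n in sys.argv[2:]:
    x,y,a=G[n];u,v=proj([x,y,.012],c).astype(int)
    try:print(n,(u,v),*find(p,c,n),'depth z',np.median(W[v-2:v+3,u-2:u+3,2]).round(4))
    except Exception as e:print(n,(u,v),e)
E
python3 look.py w2 c_large c_small c_medium
```

```text
4.2333 [0.3983 0.05   0.1966] -36.0 0.0552 53.53039562702179
c_large (np.int64(320), np.int64(107)) [459.4 125.7  22.4] 0.934 depth z 0.0111
c_small (np.int64(482), np.int64(3)) [612.5 115.   10.8] 0.688 depth z 0.0107
c_medium (np.int64(162), np.int64(-122)) attempt to get argmax of an empty sequence
```

View pics/w2.png

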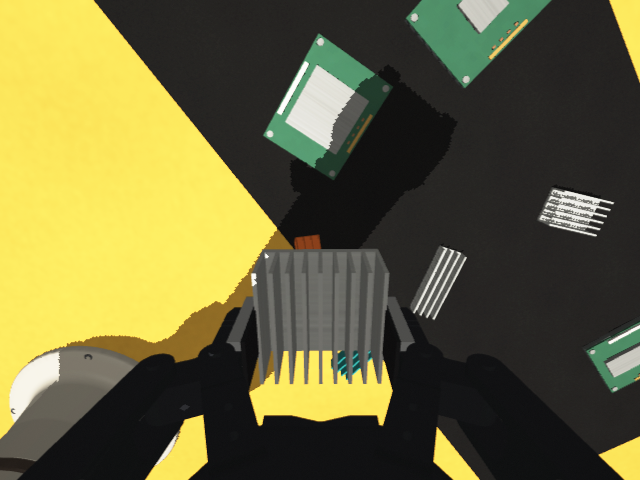

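Run:
```python
from h import *
p=cv2.imread('pics/w2.png')[50:170,260:400];t=cv2.imread('pics/top0.png')[260:330,235:300]
p=np.clip(p.astype(float)**.7*6,0,255).astype(np.uint8)
a=cv2.resize(p,None,fx=4,fy=4,interpolation=cv2.INTER_CUBIC)
# 4x of [50:170,260:400]
cv2.imwrite('pics/c2.png',a)
```

```text
(no output)
```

View pics/c2.png

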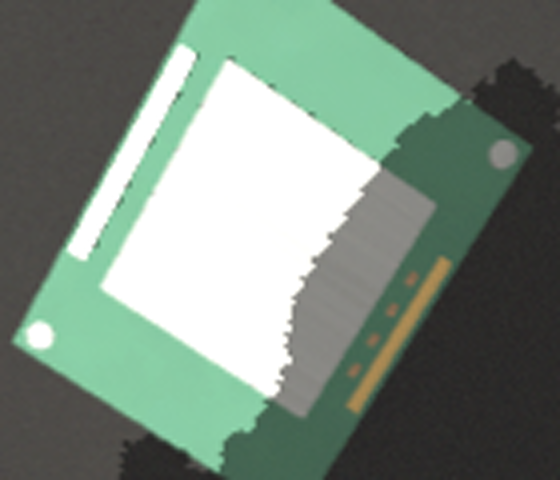

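The crop shows the large chip's corners at (228,60), (437,205), (304,417) and (100,287), which is (317,65), (369.3,101.3), (336,154.3) and (285,121.8) in the full picture.

Run:
```python
from rig import arm
from h import *
def rep(n,uv,c):
    P=on_plane(uv,.012,c)[:,:2]*1000;e=np.roll(P,-1,0)-P
    print(n,P.mean(0).round(1),np.hypot(*e.T).round(1),np.degrees(np.arctan2(e[:,1],e[:,0])).round(1))
rep('large w',[(317,65),(369.3,101.3),(336,154.3),(285,121.8)],arm.get_calibration('wrist'))
cr={'large':(266,295,400,[(447,285),(527,252),(553,327),(478,355)]),'small':(269,217,0,[(77,284),(121,277),(126,319),(83,326)]),'medium':(162,300,200,[(265,270),(317,259),(332,331),(285,343)]),'long':(488,216,600,[(677,243),(713,241),(723,357),(685,358)])}
for n,(u,v,x0,q) in cr.items():
    rep(n+' top',(np.array(q)-[x0,200])/(200/70)+[u-35-.5,v-35-.5],arm.get_calibration('top'))
```

```text
large w [459.9 124.1] [55.8 55.2 55.9 55.6] [ -67.9 -158.3  112.5   21.6]
large top [458.  124.7] [59.2 54.2 54.5 52.3] [ -68.9 -161.7  109.1   23.4]
small top [613.9 116.4] [31.  29.7 30.2 29.8] [ -82.4 -174.1   97.8    7.4]
medium top [455.6 330.3] [36.6 50.6 33.2 52.2] [ -79.4 -167.8  103.    16. ]
long top [ 605.8 -312.1] [24.6 80.5 25.7 79.8] [ -88.3 -178.4   90.1    0.8]
```

```bash
python3 -c "
from rig import arm
from h import *
print(plan(arm.get_state(),[.4604,.1249,.0203],-68))"
```

```text
(array([ 9.74,  0.58, 17.61]), 31.9)
```

In the tool's units: 16.5 cm is 0.33, 16 cm is 0.32, 32 degrees is 0.1778.

apply_moves:
  targets:
    - {"fingers": 0.3,"dp": [0.03,0.002,0],"spin": 0.0222}
    - {"fingers": 0.3,"dp": [0.08,0.004,0.02],"spin": 0.0556}
    - {"fingers": 0.3,"dp": [0.13,0.008,0.06],"spin": 0.0889}
    - {"fingers": 0.3,"dp": [0.17,0.01,0.11],"spin": 0.1222}
    - {"fingers": 0.3,"dp": [0.19,0.012,0.16],"spin": 0.1556}
    - {"fingers": 0.3,"dp": [0.194,0.012,0.21],"spin": 0.1778}
    - {"fingers": 0.3,"dp": [0.194,0.012,0.26],"spin": 0.1778}
    - {"fingers": 0.3,"dp": [0.194,0.012,0.3],"spin": 0.1778}
    - {"fingers": 0.3,"dp": [0.194,0.012,0.32],"spin": 0.1778}
    - {"fingers": 0.3,"dp": [0.194,0.012,0.33],"spin": 0.1778}
    - {"fingers": 0.3,"dp": [0.194,0.012,0.33],"spin": 0.1778}
    - {"fingers": 0.3,"dp": [0.194,0.012,0.33],"spin": 0.1778}

```text
t: 5.28
tcp_pos: [0.4608, 0.1257, 0.032]
orientation: [[0.927, 0.374, 0.001], [0.374, -0.927, 0.0], [0.001, 0.0, -1.0]]
ft_force: [0.9, 0.2, -0.7]
width: 0.0548
grasp_force: 53.5
```

```bash
python3 -c "
from rig import arm
from h import *
s=arm.get_state();print(s['tcp_pos'],plan(s,[.4604,.1249,.0203],-68))"
```

```text
[0.46084928 0.12573001 0.03196972] (array([-0.07,  0.06,  1.17]), -0.0)
```

In the tool's units: 1.2 cm is 0.024, -0.07 cm is -0.0014.

apply_moves:
  targets:
    - {"fingers": 0.3,"dp": [-0.0014,0.0012,0.008],"spin": 0}
    - {"fingers": 0.3,"dp": [-0.0014,0.0012,0.016],"spin": 0}
    - {"fingers": 0.3,"dp": [-0.0014,0.0012,0.02],"spin": 0}
    - {"fingers": 0.3,"dp": [-0.0014,0.0012,0.023],"spin": 0}
    - {"fingers": 0.3,"dp": [-0.0014,0.0012,0.024],"spin": 0}
    - {"fingers": 0.3,"dp": [-0.0014,0.0012,0.024],"spin": 0}
    - {"fingers": 0.3,"dp": [-0.0014,0.0012,0.024],"spin": 0}

```text
t: 5.87
tcp_pos: [0.46, 0.1249, 0.0203]
orientation: [[0.927, 0.375, 0.001], [0.375, -0.927, -0.001], [0.0, 0.001, -1.0]]
ft_force: [-3.7, -1.5, 9.8]
width: 0.0549
grasp_force: 54.9
```

In the tool's units: -18 cm is -0.36, -1.5 cm is -0.03.

apply_moves:
  targets:
    - {"fingers": 0.8,"dp": [0,0,0],"spin": 0}
    - {"fingers": 0.9,"dp": [0,0,0],"spin": 0}
    - {"fingers": 1,"dp": [0,0,0],"spin": 0}
    - {"fingers": 1,"dp": [0,0,0],"spin": 0}
    - {"fingers": 1,"dp": [0,0,-0.03],"spin": 0}
    - {"fingers": 1,"dp": [0,0,-0.1],"spin": 0}
    - {"fingers": 1,"dp": [0,0,-0.18],"spin": 0}
    - {"fingers": 1,"dp": [0,0,-0.26],"spin": 0}
    - {"fingers": 1,"dp": [0,0,-0.34],"spin": 0}
    - {"fingers": 1,"dp": [0,0,-0.36],"spin": 0}
    - {"fingers": 1,"dp": [0,0,-0.36],"spin": 0}

```text
t: 6.78
tcp_pos: [0.4623, 0.1258, 0.2027]
orientation: [[0.927, 0.374, 0.007], [0.374, -0.927, 0.0], [0.007, 0.003, -1.0]]
ft_force: [0.4, -0.2, 0.1]
width: 0.0853
grasp_force: 0.0
```

Run:
```python
from rig import arm
from h import *
s=arm.get_state();c=arm.get_calibration('wrist')
p,d=arm.capture('wrist');cv2.imwrite('pics/w3.png',p)
# shift heights: sink on chip -> measure in a frame lowered by 12 mm
c['world_from_camera']=c['world_from_camera'].copy();c['world_from_camera'][2,3]-=.012
print(find(p,c,'large',(.4595,.1245,22),bright=60))
print(plan(s,[.612,.3268,.2],11.5),'end y',plan(s,[.612,.3268,.2],101.5), s['tcp_pos'],yaw(s['orientation']))
for n in('small','c_small','c_medium'):print(n,proj([*G[n][:2],.012],arm.get_calibration('wrist')))
```

```text
(array([460.1, 125.8,  22.8]), np.float64(0.905))
(array([ 21.41, -13.04,   0.39]), -79.5) end y (array([ 21.41, -13.04,   0.39]), 10.5) [0.46227576 0.12576603 0.20272679] -68.01836590278536
small [160.30176549 -43.22319355]
c_small [393.38092511  61.17139841]
c_medium [117.7380183  139.86920565]
```

View pics/w3.png

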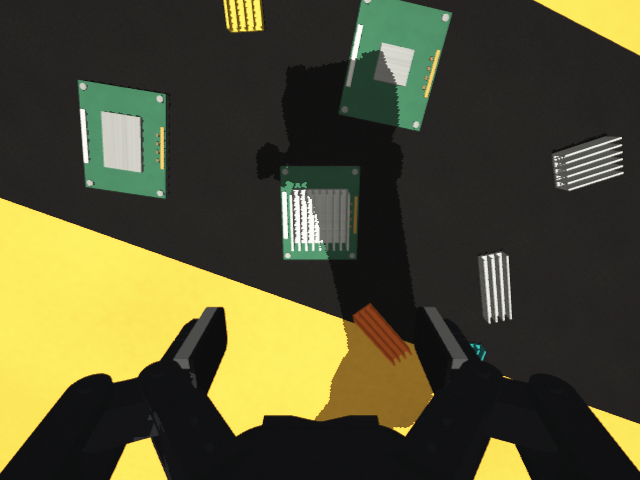

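The large sink sits on its chip at about (318,218), within about 1.5 mm and 1 degree. Next is the grey small sink, which lies left of the yellow one at (243,15) in this view.

In the tool's units: 21.4 cm is 0.428, 20.8 cm is 0.416, 10.5 degrees is 0.0583.

apply_moves:
  targets:
    - {"fingers": 1,"dp": [0.06,-0.036,0],"spin": 0.0222}
    - {"fingers": 1,"dp": [0.126,-0.076,0],"spin": 0.0444}
    - {"fingers": 1,"dp": [0.192,-0.116,0],"spin": 0.0583}
    - {"fingers": 0.7,"dp": [0.26,-0.156,0],"spin": 0.0583}
    - {"fingers": 0.5,"dp": [0.326,-0.196,0],"spin": 0.0583}
    - {"fingers": 0.5,"dp": [0.38,-0.232,0],"spin": 0.0583}
    - {"fingers": 0.5,"dp": [0.416,-0.254,0],"spin": 0.0583}
    - {"fingers": 0.5,"dp": [0.428,-0.26,0],"spin": 0.0583}
    - {"fingers": 0.5,"dp": [0.428,-0.26,0],"spin": 0.0583}
    - {"fingers": 0.5,"dp": [0.428,-0.26,0],"spin": 0.0583}
    - {"fingers": 0.5,"dp": [0.428,-0.26,0],"spin": 0.0583}

```text
t: 7.75
tcp_pos: [0.6086, 0.324, 0.1981]
orientation: [[0.98, 0.199, -0.002], [0.199, -0.98, -0.002], [-0.002, 0.002, -1.0]]
ft_force: [0.5, -0.0, -0.6]
width: 0.0424
grasp_force: 0.0
```

```bash
python3 look.py w4 small
python3 - <<'E'
from rig import arm
from h import *
p=cv2.imread('pics/w4.png');cv2.imwrite('pics/c4.png',cv2.resize(p[140:340,180:460],None,fx=2.5,fy=2.5,interpolation=cv2.INTER_CUBIC))
E
```

```text
7.75 [0.6086 0.324  0.1981] -78.5 0.0424 0.0
small (np.int64(318), np.int64(210)) [612.1 325.7  13.2] 0.94 depth z 0.0039
```

View pics/c4.png

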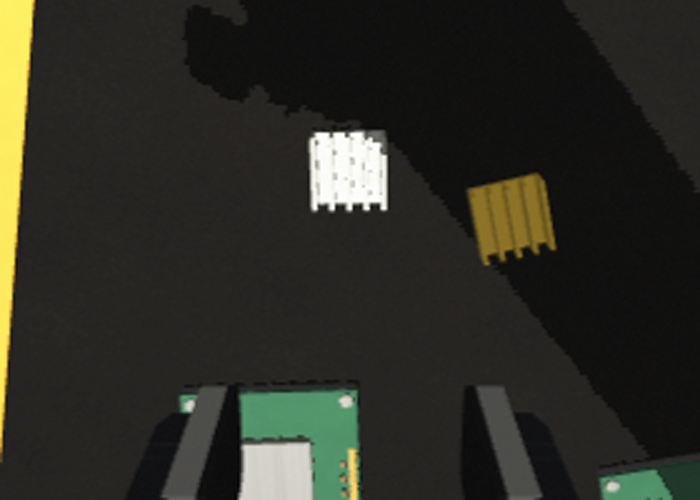

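The crop shows the grey small sink at (348,170), aligned with the fingers. The yellow one is well clear at (512,218).

In the tool's units: 19.4 cm is 0.388, 19 cm is 0.38.

apply_moves:
  targets:
    - {"fingers": 0.5,"dp": [0.008,-0.0028,0.06],"spin": 0}
    - {"fingers": 0.5,"dp": [0.008,-0.0028,0.14],"spin": 0}
    - {"fingers": 0.5,"dp": [0.008,-0.0028,0.22],"spin": 0}
    - {"fingers": 0.5,"dp": [0.008,-0.0028,0.28],"spin": 0}
    - {"fingers": 0.5,"dp": [0.008,-0.0028,0.33],"spin": 0}
    - {"fingers": 0.5,"dp": [0.008,-0.0028,0.36],"spin": 0}
    - {"fingers": 0.5,"dp": [0.008,-0.0028,0.38],"spin": 0}
    - {"fingers": 0.5,"dp": [0.008,-0.0028,0.388],"spin": 0}
    - {"fingers": 0.5,"dp": [0.008,-0.0028,0.388],"spin": 0}
    - {"fingers": 0.5,"dp": [0.008,-0.0028,0.388],"spin": 0}
    - {"fingers": 0.5,"dp": [0.008,-0.0028,0.388],"spin": 0}
  newtons: 30

```text
t: 8.72
tcp_pos: [0.6143, 0.3288, 0.0074]
orientation: [[0.98, 0.199, 0.003], [0.199, -0.98, 0.002], [0.003, -0.001, -1.0]]
ft_force: [-0.0, -0.7, 0.9]
width: 0.0428
grasp_force: 0.0
```

In the tool's units: 0.1 cm is 0.002.

apply_moves:
  targets:
    - {"fingers": 0.35,"dp": [0,0,0.002],"spin": 0}
    - {"fingers": 0.2,"dp": [0,0,0.002],"spin": 0}
    - {"fingers": 0.1,"dp": [0,0,0.002],"spin": 0}
    - {"fingers": 0.1,"dp": [0,0,0.002],"spin": 0}
    - {"fingers": 0.1,"dp": [0,0,0.002],"spin": 0}
    - {"fingers": 0.1,"dp": [0,0,0.002],"spin": 0}

```text
t: 9.22
tcp_pos: [0.6142, 0.3288, 0.0061]
orientation: [[0.98, 0.199, 0.003], [0.199, -0.98, 0.001], [0.003, -0.001, -1.0]]
ft_force: [-0.4, -0.3, 6.7]
width: 0.0288
grasp_force: 30.6
```

In the tool's units: 22.3 cm is 0.446, 7.5 cm is 0.15.

apply_moves:
  targets:
    - {"fingers": 0.1,"dp": [0,0,-0.03],"spin": 0}
    - {"fingers": 0.1,"dp": [0,0,-0.09],"spin": 0}
    - {"fingers": 0.1,"dp": [0,0,-0.16],"spin": 0}
    - {"fingers": 0.1,"dp": [-0.02,0.03,-0.22],"spin": 0}
    - {"fingers": 0.1,"dp": [-0.06,0.09,-0.27],"spin": 0}
    - {"fingers": 0.1,"dp": [-0.1,0.15,-0.31],"spin": 0}
    - {"fingers": 0.1,"dp": [-0.14,0.21,-0.34],"spin": 0}
    - {"fingers": 0.1,"dp": [-0.18,0.27,-0.36],"spin": 0}
    - {"fingers": 0.1,"dp": [-0.22,0.33,-0.38],"spin": 0}
    - {"fingers": 0.1,"dp": [-0.26,0.39,-0.38],"spin": 0}
    - {"fingers": 0.1,"dp": [-0.29,0.43,-0.38],"spin": 0}
    - {"fingers": 0.1,"dp": [-0.302,0.446,-0.38],"spin": 0}

```text
t: 10.22
tcp_pos: [0.5079, 0.0747, 0.1949]
orientation: [[0.981, 0.195, -0.001], [0.195, -0.981, -0.004], [-0.001, 0.004, -1.0]]
ft_force: [0.2, 0.3, -0.0]
width: 0.029
grasp_force: 29.9
```

apply_moves:
  targets:
    - {"fingers": 0.1,"dp": [0,0,0],"spin": 0}
    - {"fingers": 0.1,"dp": [0,0,0],"spin": 0}
    - {"fingers": 0.1,"dp": [0,0,0],"spin": 0}
    - {"fingers": 0.1,"dp": [0,0,0],"spin": 0}

```text
t: 10.55
tcp_pos: [0.5101, 0.0816, 0.1946]
orientation: [[0.979, 0.202, 0.001], [0.202, -0.979, 0.001], [0.001, -0.001, -1.0]]
ft_force: [0.1, -0.4, -0.8]
width: 0.0287
grasp_force: 29.9
```

```bash
python3 look.py w5 c_small
python3 - <<'E'
from rig import arm
from h import *
p=cv2.imread('pics/w5.png');u,v=proj([.614,.1165,.012],arm.get_calibration('wrist')).astype(int);print(u,v)
q=p[max(v-40,0):v+40,u-50:u+50];a=cv2.resize(q,(400,4*q.shape[0]),interpolation=cv2.INTER_CUBIC)
b=cv2.resize(p[200:400,220:420],(400,400))
h=max(a.shape[0],400);o=np.zeros((h,800,3),np.uint8);o[:a.shape[0],:400]=a;o[:400,400:]=b
cv2.imwrite('pics/c5.png',o)
E
```

```text
10.55 [0.5101 0.0816 0.1946] -78.3 0.0287 29.87513691186905
c_small (np.int64(305), np.int64(96)) [614.7 115.9  11.7] 0.976 depth z 0.0111
305 96
```

View pics/c5.png

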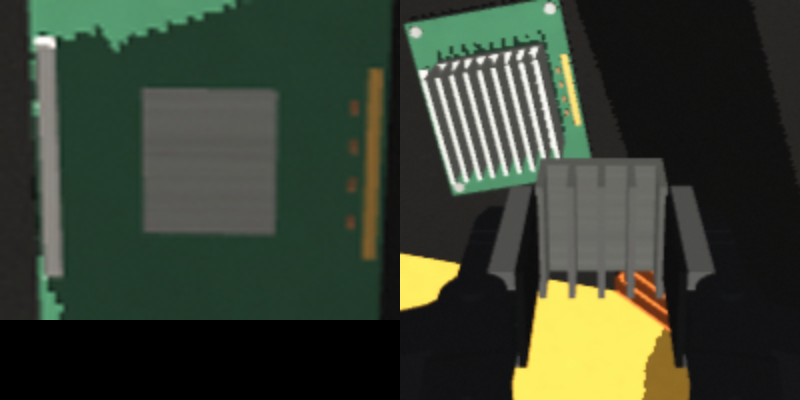

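The chip in the crop is square to the tool, and the small sink is held level. The chip measures (614.5,116.0) mm at 11.7°.

```bash
python3 -c "
from rig import arm
from h import *
print(plan(arm.get_state(),[.6169,.1165,.0181],-78.3))"
```

```text
(array([11.18, -1.25, 17.64]), -0.0)
```

In the tool's units: 16.4 cm is 0.328, -1.25 cm is -0.025.

apply_moves:
  targets:
    - {"fingers": 0.1,"dp": [0.03,-0.002,0],"spin": 0}
    - {"fingers": 0.1,"dp": [0.08,-0.008,0.02],"spin": 0}
    - {"fingers": 0.1,"dp": [0.14,-0.016,0.06],"spin": 0}
    - {"fingers": 0.1,"dp": [0.19,-0.022,0.11],"spin": 0}
    - {"fingers": 0.1,"dp": [0.216,-0.024,0.16],"spin": 0}
    - {"fingers": 0.1,"dp": [0.224,-0.025,0.21],"spin": 0}
    - {"fingers": 0.1,"dp": [0.224,-0.025,0.26],"spin": 0}
    - {"fingers": 0.1,"dp": [0.224,-0.025,0.3],"spin": 0}
    - {"fingers": 0.1,"dp": [0.224,-0.025,0.32],"spin": 0}
    - {"fingers": 0.1,"dp": [0.224,-0.025,0.328],"spin": 0}
    - {"fingers": 0.1,"dp": [0.224,-0.025,0.328],"spin": 0}
    - {"fingers": 0.1,"dp": [0.224,-0.025,0.328],"spin": 0}

```text
t: 11.6
tcp_pos: [0.6175, 0.1148, 0.0312]
orientation: [[0.98, 0.2, 0.001], [0.2, -0.98, 0.001], [0.001, -0.0, -1.0]]
ft_force: [0.6, 0.3, -0.2]
width: 0.0289
grasp_force: 29.9
```

```bash
python3 -c "
from rig import arm
from h import *
s=arm.get_state();print(s['tcp_pos'],plan(s,[.6169,.1165,.0181],-78.3))"
```

```text
[0.61753242 0.11477479 0.03122076] (array([-0.03, -0.18,  1.31]), -0.2)
```

In the tool's units: 1.35 cm is 0.027, -0.03 cm is -0.0006.

apply_moves:
  targets:
    - {"fingers": 0.1,"dp": [-0.0006,-0.003,0.008],"spin": 0}
    - {"fingers": 0.1,"dp": [-0.0006,-0.003,0.016],"spin": 0}
    - {"fingers": 0.1,"dp": [-0.0006,-0.003,0.022],"spin": 0}
    - {"fingers": 0.1,"dp": [-0.0006,-0.003,0.025],"spin": 0}
    - {"fingers": 0.1,"dp": [-0.0006,-0.003,0.027],"spin": 0}
    - {"fingers": 0.1,"dp": [-0.0006,-0.003,0.027],"spin": 0}
    - {"fingers": 0.1,"dp": [-0.0006,-0.003,0.027],"spin": 0}

```text
t: 12.18
tcp_pos: [0.6163, 0.1152, 0.0181]
orientation: [[0.98, 0.199, 0.0], [0.199, -0.98, -0.001], [0.0, 0.001, -1.0]]
ft_force: [-2.8, -1.4, 9.0]
width: 0.0287
grasp_force: 30.9
```

In the tool's units: -18 cm is -0.36, -17 cm is -0.34.

apply_moves:
  targets:
    - {"fingers": 0.5,"dp": [0,0,0],"spin": 0}
    - {"fingers": 0.6,"dp": [0,0,0],"spin": 0}
    - {"fingers": 0.7,"dp": [0,0,0],"spin": 0}
    - {"fingers": 0.7,"dp": [0,0,0],"spin": 0}
    - {"fingers": 0.7,"dp": [0,0,-0.03],"spin": 0}
    - {"fingers": 0.7,"dp": [0,0,-0.1],"spin": 0}
    - {"fingers": 0.7,"dp": [0,0,-0.18],"spin": 0}
    - {"fingers": 0.7,"dp": [0,0,-0.26],"spin": 0}
    - {"fingers": 0.7,"dp": [0,0,-0.34],"spin": 0}
    - {"fingers": 0.7,"dp": [0,0,-0.36],"spin": 0}
    - {"fingers": 0.7,"dp": [0,0,-0.36],"spin": 0}

```text
t: 13.1
tcp_pos: [0.619, 0.1166, 0.2027]
orientation: [[0.98, 0.2, 0.009], [0.2, -0.98, 0.001], [0.009, 0.001, -1.0]]
ft_force: [0.2, -0.0, 0.4]
width: 0.0599
grasp_force: 0.0
```

Run:
```python
from rig import arm
from h import *
s=arm.get_state();c=arm.get_calibration('wrist')
p,d=arm.capture('wrist');cv2.imwrite('pics/w6.png',p)
c['world_from_camera']=c['world_from_camera'].copy();c['world_from_camera'][2,3]-=.012
print(find(p,c,'small',(.6145,.116,11.7),bright=60))
print(plan(s,[.6075,-.1008,.2],41), s['tcp_pos'])
```

```text
(array([615., 115.,  11.]), np.float64(0.944))
(array([-5.47, 21.07,  0.23]), 60.5) [0.61899793 0.1165878  0.20272652]
```

The small sink is placed to about 1 mm. Next is the medium one.

In the tool's units: 21.1 cm is 0.422, 20.5 cm is 0.41, 60.5 degrees is 0.3361.

apply_moves:
  targets:
    - {"fingers": 0.8,"dp": [-0.014,0.05,0],"spin": 0.0333}
    - {"fingers": 0.8,"dp": [-0.03,0.12,0],"spin": 0.0722}
    - {"fingers": 0.8,"dp": [-0.05,0.19,0],"spin": 0.1111}
    - {"fingers": 0.8,"dp": [-0.068,0.26,0],"spin": 0.15}
    - {"fingers": 0.8,"dp": [-0.084,0.32,0],"spin": 0.1889}
    - {"fingers": 0.8,"dp": [-0.098,0.38,0],"spin": 0.2278}
    - {"fingers": 0.8,"dp": [-0.106,0.41,0],"spin": 0.2667}
    - {"fingers": 0.8,"dp": [-0.11,0.422,0],"spin": 0.3056}
    - {"fingers": 0.8,"dp": [-0.11,0.422,0],"spin": 0.3361}
    - {"fingers": 0.8,"dp": [-0.11,0.422,0],"spin": 0.3361}
    - {"fingers": 0.8,"dp": [-0.11,0.422,0],"spin": 0.3361}
    - {"fingers": 0.8,"dp": [-0.11,0.422,0],"spin": 0.3361}

```text
t: 14.15
tcp_pos: [0.6039, -0.1015, 0.196]
orientation: [[0.659, -0.752, -0.002], [-0.752, -0.659, 0.001], [-0.001, 0.001, -1.0]]
ft_force: [0.7, 0.4, -0.4]
width: 0.0684
grasp_force: 0.0
```

```bash
python3 look.py w7 medium; python3 -c "
import cv2
p=cv2.imread('pics/w7.png');cv2.imwrite('pics/c7.png',cv2.resize(p[160:360,180:460],None,fx=2.5,fy=2.5,interpolation=cv2.INTER_CUBIC))"
```

```text
14.15 [ 0.6039 -0.1015  0.196 ] -138.8 0.0684 0.0
medium (np.int64(316), np.int64(214)) [ 607.6 -100.3  -48.9] 0.973 depth z 0.0031
```

View pics/c7.png

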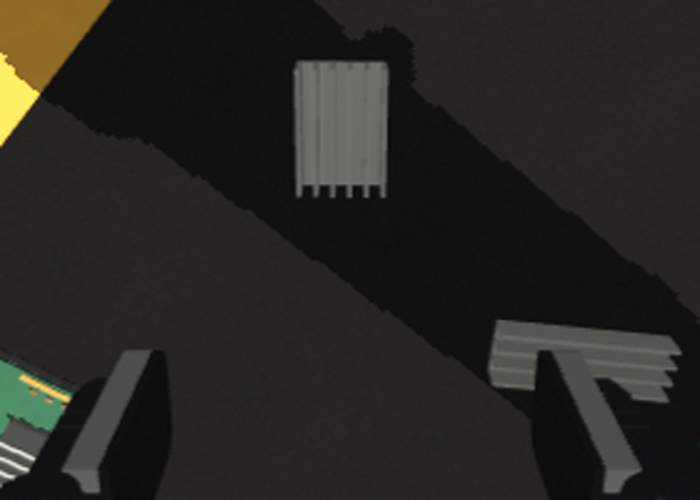

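The medium sink is at (341,130) in the crop, square between the open fingers, and the long sink's corner is clear.

In the tool's units: 19.3 cm is 0.386, 19 cm is 0.38.

apply_moves:
  targets:
    - {"fingers": 0.8,"dp": [0.002,-0.005,0.06],"spin": 0}
    - {"fingers": 0.8,"dp": [0.002,-0.005,0.14],"spin": 0}
    - {"fingers": 0.8,"dp": [0.002,-0.005,0.22],"spin": 0}
    - {"fingers": 0.8,"dp": [0.002,-0.005,0.28],"spin": 0}
    - {"fingers": 0.8,"dp": [0.002,-0.005,0.33],"spin": 0}
    - {"fingers": 0.8,"dp": [0.002,-0.005,0.36],"spin": 0}
    - {"fingers": 0.8,"dp": [0.002,-0.005,0.38],"spin": 0}
    - {"fingers": 0.8,"dp": [0.002,-0.005,0.386],"spin": 0}
    - {"fingers": 0.8,"dp": [0.002,-0.005,0.386],"spin": 0}
    - {"fingers": 0.8,"dp": [0.002,-0.005,0.386],"spin": 0}
    - {"fingers": 0.8,"dp": [0.002,-0.005,0.386],"spin": 0}
  newtons: 40

```text
t: 15.12
tcp_pos: [0.6082, -0.1016, 0.0053]
orientation: [[0.656, -0.754, 0.003], [-0.755, -0.656, -0.0], [0.002, -0.002, -1.0]]
ft_force: [0.1, 1.1, -0.2]
width: 0.0683
grasp_force: 0.0
```

apply_moves:
  targets:
    - {"fingers": 0.5,"dp": [0,0,0],"spin": 0}
    - {"fingers": 0.3,"dp": [0,0,0],"spin": 0}
    - {"fingers": 0.2,"dp": [0,0,0],"spin": 0}
    - {"fingers": 0.15,"dp": [0,0,0],"spin": 0}
    - {"fingers": 0.15,"dp": [0,0,0],"spin": 0}
    - {"fingers": 0.15,"dp": [0,0,0],"spin": 0}
    - {"fingers": 0.15,"dp": [0,0,0],"spin": 0}

```text
t: 15.7
tcp_pos: [0.6079, -0.1016, 0.0049]
orientation: [[0.656, -0.755, 0.002], [-0.755, -0.656, -0.0], [0.001, -0.001, -1.0]]
ft_force: [0.2, 1.6, 6.2]
width: 0.0349
grasp_force: 41.6
```

Run:
```python
from rig import arm
from h import *
s=arm.get_state();R=s['orientation'];print(s['tcp_pos'],'sink in tool mm',R.T@(np.array([.6076,-.1005,0])-s['tcp_pos'])*1000)
t=np.radians(13);print(plan(s,[.4555-.1*np.cos(t),.330-.1*np.sin(t),.2],103))
```

```text
[ 0.60785701 -0.1016185   0.00494682] sink in tool mm [-1.02011836 -0.53452834  4.94588601]
(array([-47.23,  -8.02, -19.57]), -62.0)
```

In the tool's units: -29 cm is -0.58, -25.5 cm is -0.51, -43 degrees is -0.2389.

apply_moves:
  targets:
    - {"fingers": 0.15,"dp": [0,0,-0.03],"spin": 0}
    - {"fingers": 0.15,"dp": [0,0,-0.09],"spin": 0}
    - {"fingers": 0.15,"dp": [0,0,-0.16],"spin": 0}
    - {"fingers": 0.15,"dp": [-0.03,-0.006,-0.22],"spin": -0.0167}
    - {"fingers": 0.15,"dp": [-0.09,-0.016,-0.27],"spin": -0.0444}
    - {"fingers": 0.15,"dp": [-0.16,-0.028,-0.31],"spin": -0.0722}
    - {"fingers": 0.15,"dp": [-0.23,-0.04,-0.34],"spin": -0.1}
    - {"fingers": 0.15,"dp": [-0.3,-0.052,-0.37],"spin": -0.1278}
    - {"fingers": 0.15,"dp": [-0.37,-0.064,-0.39],"spin": -0.1556}
    - {"fingers": 0.15,"dp": [-0.44,-0.076,-0.39],"spin": -0.1833}
    - {"fingers": 0.15,"dp": [-0.51,-0.088,-0.39],"spin": -0.2111}
    - {"fingers": 0.15,"dp": [-0.58,-0.1,-0.39],"spin": -0.2389}

```text
t: 16.7
tcp_pos: [0.4532, 0.1511, 0.1999]
orientation: [[0.995, -0.1, 0.001], [-0.1, -0.995, -0.001], [0.001, 0.001, -1.0]]
ft_force: [0.9, 0.7, -2.5]
width: 0.0347
grasp_force: 40.8
```

Run:
```python
from rig import arm
from h import *
s=arm.get_state();print(s['width'],s['tcp_pos'])
t=np.radians(13);print(plan(s,[.4555-.1*np.cos(t),.330-.1*np.sin(t),.2],103))
```

```text
0.03469641801488788 [0.45315406 0.15111418 0.19986138]
(array([-11.03, -14.61,  -0.04]), -18.8)
```

In the tool's units: -14.6 cm is -0.292, -14.4 cm is -0.288, -19 degrees is -0.1056.

apply_moves:
  targets:
    - {"fingers": 0.15,"dp": [-0.04,-0.054,0],"spin": -0.0278}
    - {"fingers": 0.15,"dp": [-0.08,-0.108,0],"spin": -0.0556}
    - {"fingers": 0.15,"dp": [-0.12,-0.162,0],"spin": -0.0833}
    - {"fingers": 0.15,"dp": [-0.16,-0.216,0],"spin": -0.1056}
    - {"fingers": 0.15,"dp": [-0.194,-0.26,0],"spin": -0.1056}
    - {"fingers": 0.15,"dp": [-0.22,-0.288,0],"spin": -0.1056}
    - {"fingers": 0.15,"dp": [-0.22,-0.292,0],"spin": -0.1056}
    - {"fingers": 0.15,"dp": [-0.22,-0.292,0],"spin": -0.1056}
    - {"fingers": 0.15,"dp": [-0.22,-0.292,0],"spin": -0.1056}
    - {"fingers": 0.15,"dp": [-0.22,-0.292,0],"spin": -0.1056}
    - {"fingers": 0.15,"dp": [-0.22,-0.292,0],"spin": -0.1056}

```text
t: 17.62
tcp_pos: [0.3611, 0.3056, 0.1988]
orientation: [[0.975, 0.223, 0.0], [0.223, -0.975, -0.001], [0.0, 0.001, -1.0]]
ft_force: [-0.8, -0.9, -0.1]
width: 0.035
grasp_force: 40.7
```

```bash
python3 look.py w8 c_medium
python3 - <<'E'
from rig import arm
from h import *
p=cv2.imread('pics/w8.png');u,v=proj([.4555,.330,.012],arm.get_calibration('wrist')).astype(int);print(u,v)
q=p[max(v-50,0):v+50,u-50:u+50];a=cv2.resize(q,(400,4*q.shape[0]),interpolation=cv2.INTER_CUBIC)
b=cv2.resize(p[200:400,220:420],(400,400))
o=np.zeros((400,800,3),np.uint8);o[:a.shape[0],:400]=a;o[:400,400:]=b
cv2.imwrite('pics/c8.png',o)
E
```

```text
17.6167 [0.3611 0.3056 0.1988] -77.1 0.035 40.72751998901367
c_medium (np.int64(316), np.int64(110)) [456.1 329.5  13.2] 0.982 depth z 0.0109
317 110
```

View pics/c8.png

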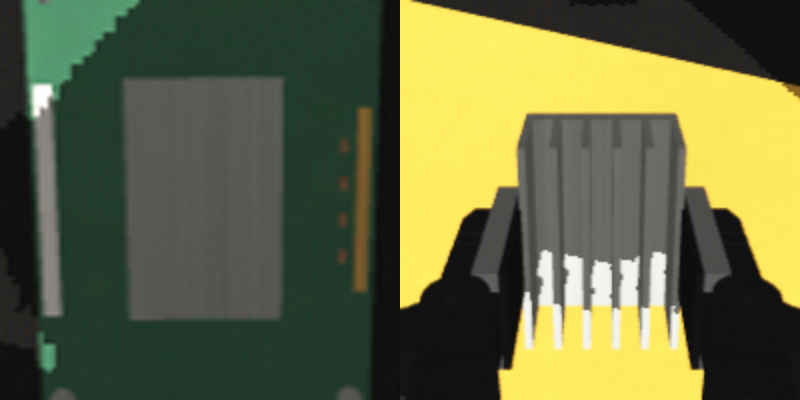

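The crop shows the medium chip in line with the tool, with the sink held level. The chip measures (456.1,329.6) mm at 13°.

```bash
python3 -c "
from rig import arm
from h import *
print(plan(arm.get_state(),[.4571,.3298,.0169],-77))"
```

```text
(array([ 9.91, -0.22, 18.19]), -0.1)
```

In the tool's units: 17 cm is 0.34, 16.8 cm is 0.336.

apply_moves:
  targets:
    - {"fingers": 0.15,"dp": [0.03,0,0],"spin": 0}
    - {"fingers": 0.15,"dp": [0.08,-0.002,0.02],"spin": 0}
    - {"fingers": 0.15,"dp": [0.14,-0.004,0.06],"spin": 0}
    - {"fingers": 0.15,"dp": [0.18,-0.004,0.11],"spin": 0}
    - {"fingers": 0.15,"dp": [0.198,-0.004,0.17],"spin": 0}
    - {"fingers": 0.15,"dp": [0.198,-0.004,0.23],"spin": 0}
    - {"fingers": 0.15,"dp": [0.198,-0.004,0.28],"spin": 0}
    - {"fingers": 0.15,"dp": [0.198,-0.004,0.32],"spin": 0}
    - {"fingers": 0.15,"dp": [0.198,-0.004,0.336],"spin": 0}
    - {"fingers": 0.15,"dp": [0.198,-0.004,0.34],"spin": 0}
    - {"fingers": 0.15,"dp": [0.198,-0.004,0.34],"spin": 0}
    - {"fingers": 0.15,"dp": [0.198,-0.004,0.34],"spin": 0}

```text
t: 18.67
tcp_pos: [0.4572, 0.3317, 0.0301]
orientation: [[0.974, 0.225, 0.002], [0.225, -0.974, 0.001], [0.002, -0.001, -1.0]]
ft_force: [0.4, -0.2, -0.6]
width: 0.0352
grasp_force: 40.7
```

```bash
python3 -c "
from rig import arm
from h import *
s=arm.get_state();print(s['tcp_pos'],plan(s,[.4571,.3298,.0169],-77))"
```

```text
[0.45720786 0.33167993 0.03007755] (array([-0.06,  0.18,  1.32]), -0.0)
```

In the tool's units: 1.35 cm is 0.027, 1.25 cm is 0.025.

apply_moves:
  targets:
    - {"fingers": 0.15,"dp": [-0.001,0.003,0.008],"spin": 0}
    - {"fingers": 0.15,"dp": [-0.001,0.003,0.016],"spin": 0}
    - {"fingers": 0.15,"dp": [-0.001,0.003,0.022],"spin": 0}
    - {"fingers": 0.15,"dp": [-0.001,0.003,0.025],"spin": 0}
    - {"fingers": 0.15,"dp": [-0.001,0.003,0.027],"spin": 0}
    - {"fingers": 0.15,"dp": [-0.001,0.003,0.027],"spin": 0}
    - {"fingers": 0.15,"dp": [-0.001,0.003,0.027],"spin": 0}

```text
t: 19.25
tcp_pos: [0.4564, 0.3293, 0.0169]
orientation: [[0.974, 0.225, 0.001], [0.225, -0.974, -0.001], [0.001, 0.001, -1.0]]
ft_force: [-4.0, -5.1, 13.9]
width: 0.0353
grasp_force: 42.5
```

In the tool's units: -18 cm is -0.36, -17 cm is -0.34.

apply_moves:
  targets:
    - {"fingers": 0.6,"dp": [0,0,0],"spin": 0}
    - {"fingers": 0.7,"dp": [0,0,0],"spin": 0}
    - {"fingers": 0.8,"dp": [0,0,0],"spin": 0}
    - {"fingers": 0.8,"dp": [0,0,0],"spin": 0}
    - {"fingers": 0.8,"dp": [0,0,-0.03],"spin": 0}
    - {"fingers": 0.8,"dp": [0,0,-0.1],"spin": 0}
    - {"fingers": 0.8,"dp": [0,0,-0.18],"spin": 0}
    - {"fingers": 0.8,"dp": [0,0,-0.26],"spin": 0}
    - {"fingers": 0.8,"dp": [0,0,-0.34],"spin": 0}
    - {"fingers": 0.8,"dp": [0,0,-0.36],"spin": 0}
    - {"fingers": 0.8,"dp": [0,0,-0.36],"spin": 0}

```text
t: 20.17
tcp_pos: [0.4581, 0.3316, 0.2004]
orientation: [[0.974, 0.225, 0.007], [0.225, -0.974, 0.004], [0.008, -0.002, -1.0]]
ft_force: [0.5, 0.6, -0.1]
width: 0.0683
grasp_force: 0.0
```

Run:
```python
from rig import arm
from h import *
s=arm.get_state();c=arm.get_calibration('wrist')
p,d=arm.capture('wrist');cv2.imwrite('pics/w9.png',p)
c['world_from_camera']=c['world_from_camera'].copy();c['world_from_camera'][2,3]-=.012
print(find(p,c,'medium',(.4561,.3296,13),bright=60))
print(plan(s,[.4555,-.0905,.2],-56.5), s['tcp_pos'])
```

```text
(array([456.3, 329.2,  13.4]), np.float64(0.952))
(array([-9.76, 41.07, -0.14]), -20.5) [0.45809798 0.33159321 0.20035336]
```

The medium sink is placed to under 1 mm. Now the long one.

In the tool's units: 41.1 cm is 0.822, 39.5 cm is 0.79, -20.5 degrees is -0.1139.

apply_moves:
  targets:
    - {"fingers": 0.6,"dp": [-0.012,0.05,0],"spin": -0.0111}
    - {"fingers": 0.6,"dp": [-0.028,0.12,0],"spin": -0.0278}
    - {"fingers": 0.6,"dp": [-0.046,0.196,0],"spin": -0.0444}
    - {"fingers": 0.6,"dp": [-0.064,0.272,0],"spin": -0.0611}
    - {"fingers": 0.6,"dp": [-0.082,0.348,0],"spin": -0.0778}
    - {"fingers": 0.6,"dp": [-0.1,0.424,0],"spin": -0.0944}
    - {"fingers": 0.6,"dp": [-0.118,0.5,0],"spin": -0.1139}
    - {"fingers": 0.6,"dp": [-0.136,0.576,0],"spin": -0.1139}
    - {"fingers": 0.6,"dp": [-0.154,0.652,0],"spin": -0.1139}
    - {"fingers": 0.6,"dp": [-0.172,0.728,0],"spin": -0.1139}
    - {"fingers": 0.6,"dp": [-0.188,0.79,0],"spin": -0.1139}
    - {"fingers": 0.6,"dp": [-0.196,0.822,0],"spin": -0.1139}

```text
t: 21.22
tcp_pos: [0.4508, -0.0978, 0.1936]
orientation: [[0.837, 0.547, -0.004], [0.547, -0.837, -0.0], [-0.003, -0.002, -1.0]]
ft_force: [0.2, -0.0, -0.2]
width: 0.0512
grasp_force: 0.0
```

apply_moves:
  targets:
    - {"fingers": 0.6,"dp": [0,0,0],"spin": 0}
    - {"fingers": 0.6,"dp": [0,0,0],"spin": 0}
    - {"fingers": 0.6,"dp": [0,0,0],"spin": 0}
    - {"fingers": 0.6,"dp": [0,0,0],"spin": 0}
    - {"fingers": 0.6,"dp": [0,0,0],"spin": 0}

```text
t: 21.63
tcp_pos: [0.453, -0.0914, 0.1951]
orientation: [[0.832, 0.554, -0.0], [0.554, -0.832, 0.001], [-0.0, -0.001, -1.0]]
ft_force: [0.2, 0.4, 0.1]
width: 0.0514
grasp_force: 0.0
```

```bash
python3 look.py w10 long; python3 -c "
import cv2
p=cv2.imread('pics/w10.png');cv2.imwrite('pics/c10.png',cv2.resize(p[140:340,180:460],None,fx=2.5,fy=2.5,interpolation=cv2.INTER_CUBIC))"
```

```text
21.6333 [ 0.453  -0.0914  0.1951] -56.3 0.0514 0.0
long (np.int64(319), np.int64(212)) [455.2 -90.6  35.5] 0.969 depth z 0.0039
```

View pics/c10.png

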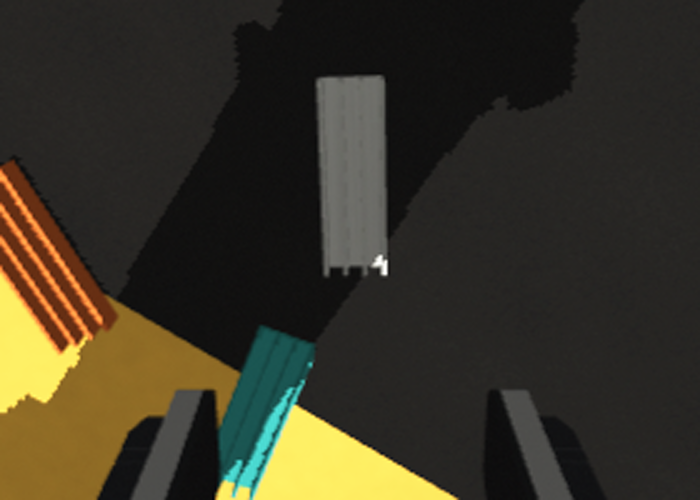

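The grey long sink is at (352,172) in the crop. The turquoise one (265,410) and the orange one (50,260) are clear of where the fingers land.

In the tool's units: 19.1 cm is 0.382, 18.8 cm is 0.376, -1.8 degrees is -0.01.

apply_moves:
  targets:
    - {"fingers": 0.6,"dp": [0.004,0.001,0.06],"spin": -0.01}
    - {"fingers": 0.6,"dp": [0.004,0.001,0.14],"spin": -0.01}
    - {"fingers": 0.6,"dp": [0.004,0.001,0.22],"spin": -0.01}
    - {"fingers": 0.6,"dp": [0.004,0.001,0.28],"spin": -0.01}
    - {"fingers": 0.6,"dp": [0.004,0.001,0.33],"spin": -0.01}
    - {"fingers": 0.6,"dp": [0.004,0.001,0.36],"spin": -0.01}
    - {"fingers": 0.6,"dp": [0.004,0.001,0.376],"spin": -0.01}
    - {"fingers": 0.6,"dp": [0.004,0.001,0.382],"spin": -0.01}
    - {"fingers": 0.6,"dp": [0.004,0.001,0.382],"spin": -0.01}
    - {"fingers": 0.6,"dp": [0.004,0.001,0.382],"spin": -0.01}
    - {"fingers": 0.6,"dp": [0.004,0.001,0.382],"spin": -0.01}
  newtons: 40

```text
t: 22.6
tcp_pos: [0.4562, -0.0925, 0.0055]
orientation: [[0.816, 0.578, 0.002], [0.578, -0.816, -0.001], [0.001, 0.002, -1.0]]
ft_force: [-0.3, -0.5, 0.9]
width: 0.0518
grasp_force: 0.0
```

apply_moves:
  targets:
    - {"fingers": 0.4,"dp": [0,0,0],"spin": 0}
    - {"fingers": 0.2,"dp": [0,0,0],"spin": 0}
    - {"fingers": 0.1,"dp": [0,0,0],"spin": 0}
    - {"fingers": 0.05,"dp": [0,0,0],"spin": 0}
    - {"fingers": 0.05,"dp": [0,0,0],"spin": 0}
    - {"fingers": 0.05,"dp": [0,0,0],"spin": 0}
    - {"fingers": 0.05,"dp": [0,0,0],"spin": 0}

```text
t: 23.18
tcp_pos: [0.4557, -0.0927, 0.0053]
orientation: [[0.816, 0.578, 0.001], [0.578, -0.816, -0.001], [0.001, 0.002, -1.0]]
ft_force: [-1.2, -0.1, 6.8]
width: 0.0247
grasp_force: 39.3
```

Run:
```python
from rig import arm
from h import *
s=arm.get_state();R=s['orientation'];print(s['tcp_pos'],'sink in tool mm',R.T@(np.array([.4552,-.0906,0])-s['tcp_pos'])*1000)
t=np.radians(1.7);print(plan(s,[.6055-.11*np.cos(t),-.312-.11*np.sin(t),.2],91.7))
```

```text
[ 0.45572059 -0.09265337  0.0053126 ] sink in tool mm [ 0.75804751 -1.98513932  5.3099608 ]
(array([ -9.6 ,  20.5 , -19.44]), 33.6)
```

In the tool's units: 20.5 cm is 0.41, -9.6 cm is -0.192, 33.6 degrees is 0.1867.

apply_moves:
  targets:
    - {"fingers": 0.05,"dp": [0,0,-0.03],"spin": 0}
    - {"fingers": 0.05,"dp": [0,0,-0.09],"spin": 0}
    - {"fingers": 0.05,"dp": [0,0,-0.16],"spin": 0}
    - {"fingers": 0.05,"dp": [-0.014,0.03,-0.22],"spin": 0.0222}
    - {"fingers": 0.05,"dp": [-0.038,0.08,-0.27],"spin": 0.05}
    - {"fingers": 0.05,"dp": [-0.064,0.14,-0.31],"spin": 0.0778}
    - {"fingers": 0.05,"dp": [-0.092,0.2,-0.34],"spin": 0.1056}
    - {"fingers": 0.05,"dp": [-0.12,0.26,-0.37],"spin": 0.1333}
    - {"fingers": 0.05,"dp": [-0.148,0.32,-0.388],"spin": 0.1611}
    - {"fingers": 0.05,"dp": [-0.172,0.37,-0.388],"spin": 0.1867}
    - {"fingers": 0.05,"dp": [-0.188,0.4,-0.388],"spin": 0.1867}
    - {"fingers": 0.05,"dp": [-0.192,0.41,-0.388],"spin": 0.1867}

```text
t: 24.18
tcp_pos: [0.4943, -0.3194, 0.1985]
orientation: [[1.0, 0.025, 0.0], [0.025, -1.0, -0.002], [0.0, 0.002, -1.0]]
ft_force: [0.0, -0.8, -0.6]
width: 0.0248
grasp_force: 40.0
```

apply_moves:
  targets:
    - {"fingers": 0.05,"dp": [0,0,0],"spin": 0}
    - {"fingers": 0.05,"dp": [0,0,0],"spin": 0}
    - {"fingers": 0.05,"dp": [0,0,0],"spin": 0}
    - {"fingers": 0.05,"dp": [0,0,0],"spin": 0}
    - {"fingers": 0.05,"dp": [0,0,0],"spin": 0}

```text
t: 24.6
tcp_pos: [0.4954, -0.3136, 0.1984]
orientation: [[0.999, 0.032, -0.0], [0.032, -0.999, 0.0], [-0.0, -0.0, -1.0]]
ft_force: [0.5, 0.6, -1.1]
width: 0.0251
grasp_force: 40.0
```

```bash
python3 look.py w11 c_long
python3 - <<'E'
from rig import arm
from h import *
p=cv2.imread('pics/w11.png');u,v=proj([.6055,-.312,.012],arm.get_calibration('wrist')).astype(int);print(u,v)
q=p[max(v-60,0):v+60,u-50:u+50];a=cv2.resize(q,(400,4*q.shape[0]),interpolation=cv2.INTER_CUBIC)
b=cv2.resize(p[200:400,220:420],(400,400))
o=np.zeros((480,800,3),np.uint8);o[:a.shape[0],:400]=a;o[:400,400:]=b
cv2.imwrite('pics/c11.png',o)
E
```

```text
24.6 [ 0.4954 -0.3136  0.1984] -88.2 0.0251 39.95582699775696
c_long (np.int64(322), np.int64(95)) [ 606.1 -312.6    1.9] 0.961 depth z 0.011
321 95
```

View pics/c11.png

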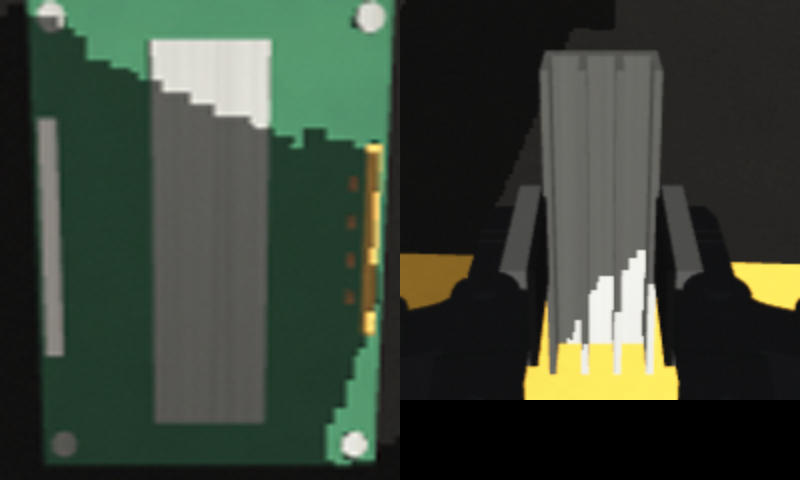

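The crop shows the long chip in line with the tool, with the sink held level. The chip measures (606.0,−312.6) mm at 1.9°, and TCP height at contact should be 0.0173 m.

In the tool's units: 17 cm is 0.34, 16.8 cm is 0.336.

apply_moves:
  targets:
    - {"fingers": 0.05,"dp": [0.03,0,0],"spin": 0}
    - {"fingers": 0.05,"dp": [0.08,0.002,0.02],"spin": 0}
    - {"fingers": 0.05,"dp": [0.14,0.004,0.06],"spin": 0}
    - {"fingers": 0.05,"dp": [0.19,0.005,0.11],"spin": 0}
    - {"fingers": 0.05,"dp": [0.22,0.005,0.17],"spin": 0}
    - {"fingers": 0.05,"dp": [0.22,0.005,0.23],"spin": 0}
    - {"fingers": 0.05,"dp": [0.22,0.005,0.28],"spin": 0}
    - {"fingers": 0.05,"dp": [0.22,0.005,0.32],"spin": 0}
    - {"fingers": 0.05,"dp": [0.22,0.005,0.336],"spin": 0}
    - {"fingers": 0.05,"dp": [0.22,0.005,0.34],"spin": 0}
    - {"fingers": 0.05,"dp": [0.22,0.005,0.34],"spin": 0}
    - {"fingers": 0.05,"dp": [0.22,0.005,0.34],"spin": 0}

```text
t: 25.65
tcp_pos: [0.6064, -0.3146, 0.03]
orientation: [[1.0, 0.03, 0.002], [0.03, -1.0, -0.001], [0.002, 0.001, -1.0]]
ft_force: [-0.3, -0.4, 0.1]
width: 0.025
grasp_force: 39.9
```

```bash
python3 -c "
from rig import arm
from h import *
s=arm.get_state();print(s['tcp_pos'],plan(s,[.6052,-.3126,.0173],-88.1))"
```

```text
[ 0.60642818 -0.3146423   0.03001989] (array([-0.12, -0.21,  1.27]), -0.2)
```

In the tool's units: 1.3 cm is 0.026, 1.2 cm is 0.024.

apply_moves:
  targets:
    - {"fingers": 0.05,"dp": [-0.002,-0.003,0.008],"spin": 0}
    - {"fingers": 0.05,"dp": [-0.002,-0.003,0.016],"spin": 0}
    - {"fingers": 0.05,"dp": [-0.002,-0.003,0.021],"spin": 0}
    - {"fingers": 0.05,"dp": [-0.002,-0.003,0.024],"spin": 0}
    - {"fingers": 0.05,"dp": [-0.002,-0.003,0.026],"spin": 0}
    - {"fingers": 0.05,"dp": [-0.002,-0.003,0.026],"spin": 0}
    - {"fingers": 0.05,"dp": [-0.002,-0.003,0.026],"spin": 0}

```text
t: 26.23
tcp_pos: [0.6042, -0.313, 0.0174]
orientation: [[1.0, 0.03, -0.0], [0.03, -1.0, -0.001], [-0.0, 0.001, -1.0]]
ft_force: [-5.5, 1.6, 12.2]
width: 0.0247
grasp_force: 41.4
```

In the tool's units: -18 cm is -0.36, -17 cm is -0.34.

apply_moves:
  targets:
    - {"fingers": 0.4,"dp": [0,0,0],"spin": 0}
    - {"fingers": 0.6,"dp": [0,0,0],"spin": 0}
    - {"fingers": 0.7,"dp": [0,0,0],"spin": 0}
    - {"fingers": 0.7,"dp": [0,0,0],"spin": 0}
    - {"fingers": 0.7,"dp": [0,0,-0.03],"spin": 0}
    - {"fingers": 0.7,"dp": [0,0,-0.1],"spin": 0}
    - {"fingers": 0.7,"dp": [0,0,-0.18],"spin": 0}
    - {"fingers": 0.7,"dp": [0,0,-0.26],"spin": 0}
    - {"fingers": 0.7,"dp": [0,0,-0.34],"spin": 0}
    - {"fingers": 0.7,"dp": [0,0,-0.36],"spin": 0}
    - {"fingers": 0.7,"dp": [0,0,-0.36],"spin": 0}
    - {"fingers": 0.7,"dp": [0,0,-0.36],"spin": 0}

```text
t: 27.23
tcp_pos: [0.6046, -0.3131, 0.197]
orientation: [[1.0, 0.03, 0.002], [0.03, -1.0, -0.001], [0.002, 0.001, -1.0]]
ft_force: [-0.8, 0.2, -1.4]
width: 0.0598
grasp_force: 0.0
```

Run:
```python
from rig import arm
from h import *
s=arm.get_state();c=arm.get_calibration('wrist')
p,d=arm.capture('wrist');cv2.imwrite('pics/w12.png',p)
def low(c):
    c=dict(c);T=c['world_from_camera'].copy();T[2,3]-=.012;c['world_from_camera']=T;return c
print('long wrist',find(p,low(c),'long',(.606,-.3126,1.9),bright=60))
t,_=arm.capture('top');ct=low(arm.get_calibration('top'));cv2.imwrite('pics/top1.png',t)
for n,g in dict(large=(.4595,.1245,22),small=(.6145,.116,11.7),medium=(.4561,.3296,13)).items():print(n,find(t,ct,n,g,bright=60))
```

```text
long wrist (array([ 606.2, -313.2,    1.8]), np.float64(0.938))
large (array([458.3, 126.8,  24.3]), np.float64(0.82))
small (array([613.9, 115.7,   9.7]), np.float64(0.891))
medium (array([454. , 334.8,  14.4]), np.float64(0.733))
```

View pics/top1.png

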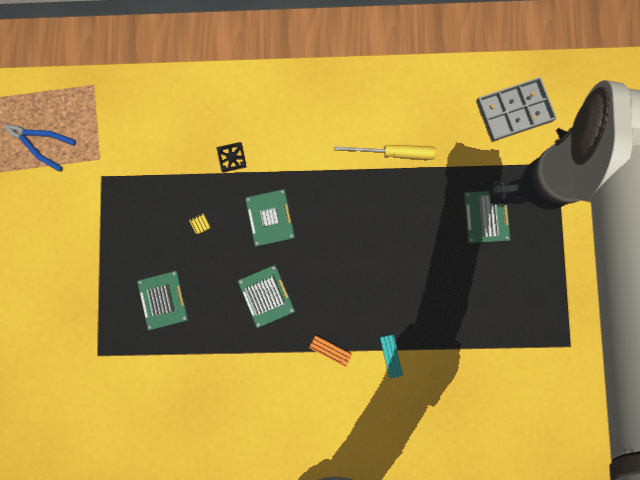

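In the final top view all four sinks sit on their chips: (488,216), (269,217), (266,295) and (160,300). The fan, screwdriver and look-alikes are where they were. The 5 mm offset in the medium top-view fit comes from its white edge strip (overlap only 0.73); the closer wrist fit gave under 1 mm. Handing in.

```bash
python3 -c "
from rig import arm
print(arm.finish_job())"
```

```text
the job is handed in; nothing more can be done
None
```

All four heat sinks are on their matching chips, fins up and released, each within about 2 mm and 2° in the close wrist views; I handed the job in at about 27 s of the 106 s, and `finish_job()` reported no verdict.

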